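Read the air reservoir's pressure with a push-on rod gauge

TASK

Lift the pressure gauge out of its stand, push its nozzle down into the test port on top of the air reservoir until it seats on the hidden seal and the measuring rod comes out, and keep a steady push of 8 to 20 newtons there for at least one second, never pushing harder than 20. Then set the gauge gently back upright and fully home in its stand, with the rod left standing out so that it can be read, and let go. Leave the beaker, the small brown bottle and the timer where they are.

Things in the scene. Friction and masses are not known exactly. Their poses are not given: they have to be found in the camera images.
- gauge_grip (a point): Where to hold the gauge: inside its upright black grip block (24 x 20 x 40 mm in x, y, z), on the nozzle's axis, 16 mm below the block's top, 24 mm above its underside; grip from above across y (20 mm). The block is sprung: it yields down by up to 6 mm toward the nozzle, about 3 N to start and 4 N per mm, then is solid at about 27 N.
- nozzle_tip (a point): Centre of the nozzle's end face, 36 mm below the gauge's origin, z up along the nozzle; 95 mm below gauge_grip at rest. A brass pin 5 mm across sticks out 11 mm beneath it; the valve in the port pushes it up (about 4 N) and so drives the rod out.
- rod (a joint): How far (m) the white ringed measuring rod stands out of the barrel's free end: 0 = in (only its 5 mm button shows), at most 0.032. Seating the gauge properly sends it out 14 to 30 mm, by the hidden pressure, which differs at each start; it stays out when the gauge is taken off.
- gauge: Loose pressure gauge, 0.22 kg. Origin: centre of the underside of its round neck (26 mm across, 10 mm high). Below: a steel nozzle 14 mm across, 36 mm long, tapered to 12 mm at its end. Above: a 24 x 16 x 18 mm body, then a 7 mm gap with the spring, then the grip block, so gauge_grip is 59 mm above the origin at rest. A barrel 17 mm across, axis 19 mm up, runs 91 mm along -x (at the start roughly toward the robot).
- reservoir: Fixed grey air reservoir: a cylinder 68 mm across and 150 mm long lying along its y on an aluminium base plate 90 x 130 mm, with a square steel test port 36 x 36 mm standing up from its middle. Origin on the worktop under the port. z up.
- port_mouth (a point): Centre of the round hole in the port's top face, 128 mm above the worktop. Hole 17 mm across, 52 mm deep. The ring seal on which the nozzle must seat lies out of sight 10 to 20 mm below this point, differently at each start, to be found by feel; over the last 10 mm before it the valve core resists the pin with 2 to 5 N.
- stand: Fixed gauge stand: a steel base 84 x 84 x 8 mm with an aluminium block 44 x 44 mm on it, 66 mm high in all. Origin on the worktop under the middle. z up.
- stand_mouth (a point): Centre of the round hole in the stand's top, 66 mm above the worktop. Hole 18 mm across and 58 mm deep; the nozzle hangs in it and the neck's underside rests on the top face, so that the gauge's origin is then at this point.
- beaker: Bystander: clear beaker 75 mm across, 93 mm high. Origin at its underside.
- bottle_lysis: Bystander: small brown bottle 44 mm across, 88 mm high. Origin at its underside.
- bench_timer: Bystander: flat bench timer 68 x 62 x 19 mm. Origin at its underside.
Mind the look-alikes: they are no part of the job. Of the things that look like the gauge, the larger one is meant.

How it is judged:
By the outcome, as a careful person would: the job done as asked, in the order asked, and still so for the second after the job is handed in, with the robot touching nothing.
It also fails if it takes over 64 s, if anything falls off the work surface, if the arm or the gripper's body presses on something with over 40 N, if the wrist force passes 120 N, or if a joint passes its speed limit or range.

ROBOT

A 6-joint arm with a two-finger parallel gripper is mounted at the origin on a cart in front of the work surface, level with it; the furniture and walls round the work are solid. World frame = base frame: x ahead of the robot, y to its left, z up, the work surface at z = 0. Lengths are in mm, angles in rad, forces in N, time in s.
With the tool pointing down it reaches from about 350 to 875 mm from the base axis. Payload 4.2 kg.
Tool frame: the origin (TCP) lies at the very end of the fingers, on their centre line; the grasp point (between the pads) lies arm.hold_point_z behind it (arm.hold_point_z is the distance from the TCP to the grasp point, in mm); y points along the fingers, x is the direction in which the jaws open and shut, and the axes are right-handed (so a half turn about y gives the same grasp; the last joint's range is limited). The gripper opens to 85 mm and grips with 20 to 120 N. Pads are 22 mm wide; open, the fingers measure 114 mm over their backs; the gripper's body (76 mm by 85 mm) begins 54 mm behind the grasp point. The pads swing forward as they close: fully open they stand 13 mm farther back than shut.
Start: joints at [-1.086, 0.385, 0.008, 0, -1.194, -0.259], TCP at [139.946, -609.109, 231.312] pointing down, gripper open.
Joint ranges: [-3.14, 3.14], [-1.21, 2.06], [-1.07, 1.41], [-3.16, 2.05], [-2.99, -0.16], [-3.1, 3.1]. Speed limits (rad/s): [2.79, 2.79, 3.14, 3.14, 3.14, 3.14].

INTERFACE

Orientations are given as a unit quaternion [x, y, z, w].
In Python, from bench import arm gives the robot as it stands.
- The arm moves only by the shell command python3 -m creep 'ROWS'. ROWS is JSON, a list of rows, each a list of 3 entries, a list of its own where there are three numbers: the shift along the world's x, y, z in mm, then the turn, a rotation vector about the world's x, y, z in rad, then the gripper command: -1 is shut, 1 is fully open, values between are in proportion. In form: [[[dx, dy, dz], [wx, wy, wz], jaw], ...]. A call has 1 to 12 rows; each row is the pose to reach, as a shift and turn from the pose commanded when the call began; what a row does not reach only later rows make up. A row lasts 1/12 s, in which the tool goes at most 41.7 mm and 7.16 degrees, less where a joint would pass 70% of its speed; a pose out of reach is approached as far as the arm can. A call with a gripper value outside its range is refused whole. The fingers move at their own pace and stop on an object; the grip force is fixed at half the most. Time passes only in rows, so rows that repeat a pose let the fingers close. It gives the time, the measured TCP pose, the force and the opening at its end, in the units of the state.
- arm.read_state(): the state, without advancing time (a new reading comes with each control period).
- arm.get_image(name): name is "scene" or "top" or "wrist"; returns (picture, depth): 400x640x3 uint8, red, green, blue; 400x640 float32, mm along the optical axis (not along the pixel's ray), 0 where there is no reading.
- arm.camera_params(name): a dict with "camera_matrix" (3x3 intrinsics, pixels), "extrinsics" (4x4, takes a point from world to camera coordinates); the wrist camera has in their place "T_tool_cam" (4x4, takes a point from camera to tool coordinates, whose origin is the TCP and whose axes are the tool frame's). Camera axes: x right, y down, z forward; pixel columns grow to the right and rows downward; lengths in mm; the calibration is good to about 2 mm. The wrist camera is an equidistant fisheye: a pixel r from the principal point sees the ray r / f radians off the axis. A picture is of the moment at which its call begins: read the wrist's pose just before it. camera_params takes no time and is no camera call.
- arm.job_done(): hands the job in, once; it reports no verdict.
The state is a dict: "clock": time; "joints": joint angles; "joint_vel": joint speeds; "joint_efforts": joint torques, N m; "position": TCP position; "ee_rot": TCP orientation; "contact_force": force on the tool from outside, world axes, zero at the start; "wrist_torque": the same for the moment, N m; "gripper_width": finger opening in mm.
Only numpy, scipy, OpenCV 4.12 (cv2) and the standard library are available. Lean on these libraries where they do the work, as an engineer would, in place of code of your own. Each camera call takes 0.05 s, during which the arm holds its last target.

## Working session

There is one attempt and no reset: what is moved stays moved. The work goes in short steps, Python scripts to look and compute and a shell command to move; the robot and the scene stay as the last step left them, time stands still between calls to the robot, and variables do not carry over. Pictures are saved under pics/ and viewed, and the job is handed in when it is done.

```bash
ls; mkdir -p pics
python3 - <<'E'
from bench import arm
import cv2,numpy as np,json
s=arm.read_state();print(s);print(arm.hold_point_z)
for n in ("scene","top","wrist"):
    im,d=arm.get_image(n);cv2.imwrite(f"pics/{n}0.png",im[:,:,::-1]);np.savez(f"{n}0.npz",im=im,d=d)
    print(n,{k:np.round(v,4).tolist() if hasattr(v,'__len__') and not isinstance(v,str) else v for k,v in arm.camera_params(n).items()})
E
```

```text
pics
{'clock': 0.0, 'joints': array([-1.08637831e+00,  3.85551897e-01,  6.59276775e-03, -5.01869332e-04,
       -1.19399626e+00, -2.58574047e-01]), 'joint_vel': array([-1.83222857e-04,  5.19895990e-04,  5.64091669e-05,  4.60866627e-04,
        3.38074445e-04, -2.56061894e-03]), 'joint_efforts': array([ 5.15094198e-04, -3.92288804e+01,  1.88399273e+01,  4.18613657e+00,
       -4.63918783e-03,  1.20519394e-05]), 'position': array([ 139.82125089, -608.54484714,  230.21103682]), 'ee_rot': array([ 0.43989285,  0.5535735 , -0.5526575 , -0.44115796]), 'contact_force': array([1.10463979, 0.05562831, 0.09864666]), 'wrist_torque': array([0.0932763 , 0.03369012, 0.01793402]), 'gripper_width': 85.49722434913767}
18.700000000000003
scene {'camera_matrix': [[382.6693, 0.0, 324.9725], [0.0, 382.6693, 198.6263], [0.0, 0.0, 1.0]], 'extrinsics': [[-0.8458, -0.5334, 0.0078, 496.9218], [-0.2729, 0.4201, -0.8655, 198.0766], [0.4584, -0.7342, -0.5009, 1009.9984], [0.0, 0.0, 0.0, 1.0]]}
top {'camera_matrix': [[387.4112, 0.0, 315.4021], [0.0, 387.4112, 199.254], [0.0, 0.0, 1.0]], 'extrinsics': [[0.0239, -0.9994, 0.0255, 68.1532], [-0.9894, -0.0273, -0.1423, 547.3696], [0.1429, -0.0219, -0.9895, 1016.8937], [0.0, 0.0, 0.0, 1.0]]}
wrist {'camera_matrix': [[309.7069, 0.0, 317.6122], [0.0, 309.7069, 203.2908], [0.0, 0.0, 1.0]], 'T_tool_cam': [[1.0, -0.0001, 0.0007, -0.448], [-0.0007, -0.3117, 0.9502, -143.2478], [0.0001, -0.9502, -0.3117, 80.4232], [0.0, 0.0, 0.0, 1.0]]}
```

View pics/scene0.png

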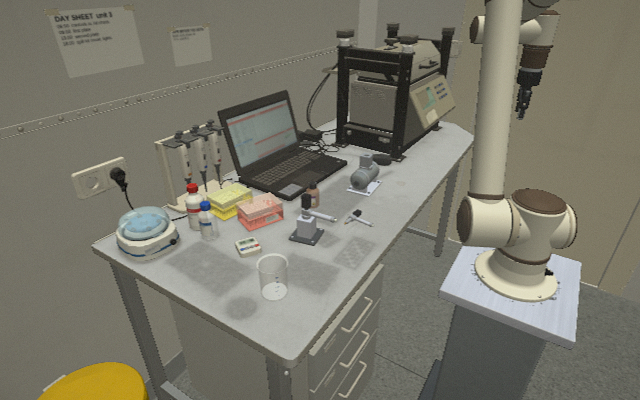

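View pics/top0.png

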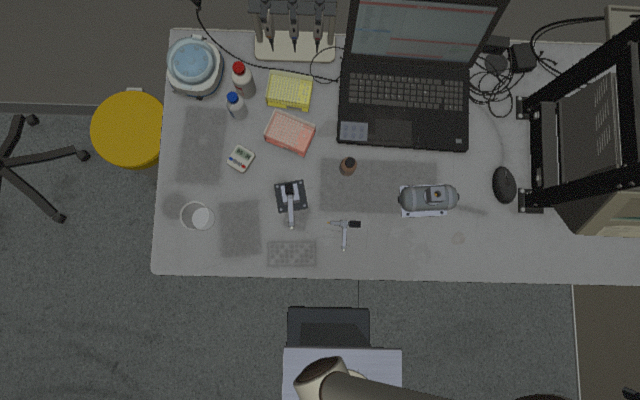

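View pics/wrist0.png

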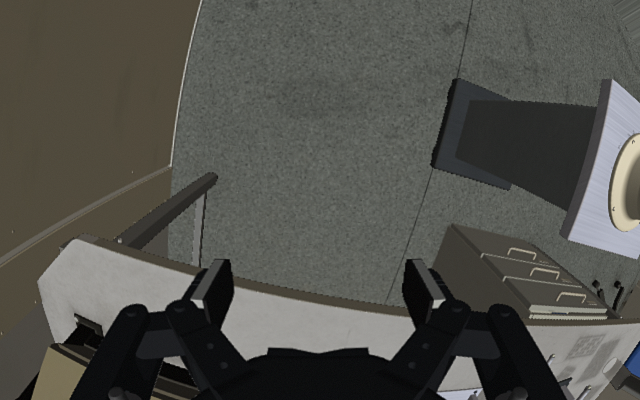

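Run:
```python
import cv2,numpy as np
t=cv2.imread("pics/top0.png");s=cv2.imread("pics/scene0.png")
a=cv2.resize(t[150:270,220:380],(800,600),interpolation=cv2.INTER_CUBIC)
b=cv2.resize(s[140:260,270:430],(800,600),interpolation=cv2.INTER_CUBIC)
c=cv2.resize(t[165:235,385:475],(771,600),interpolation=cv2.INTER_CUBIC)
cv2.imwrite("pics/c1.png",a);cv2.imwrite("pics/c2.png",b);cv2.imwrite("pics/c3.png",c)
```

```text
(no output)
```

View pics/c1.png

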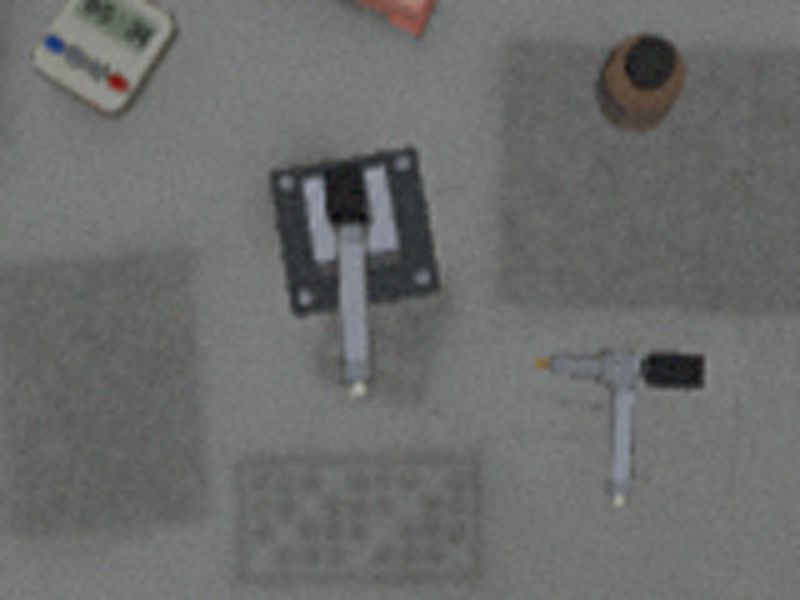

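View pics/c2.png

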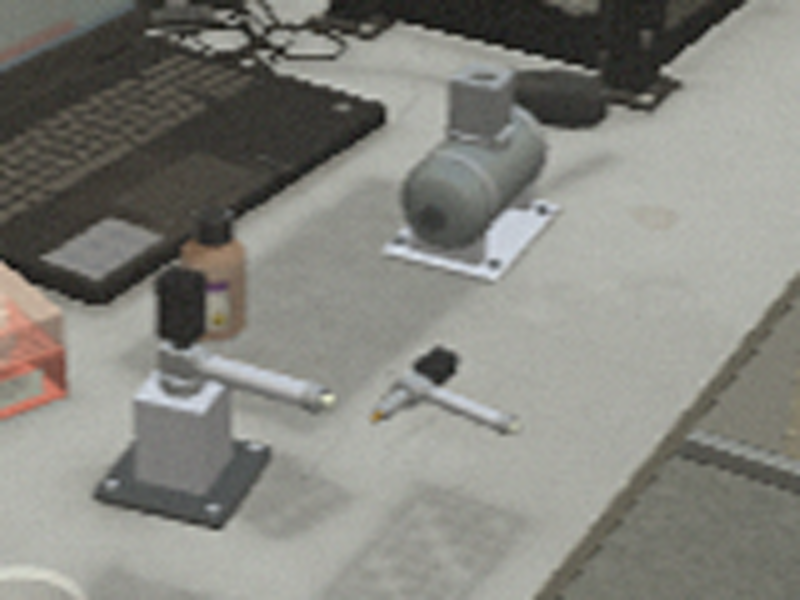

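View pics/c3.png

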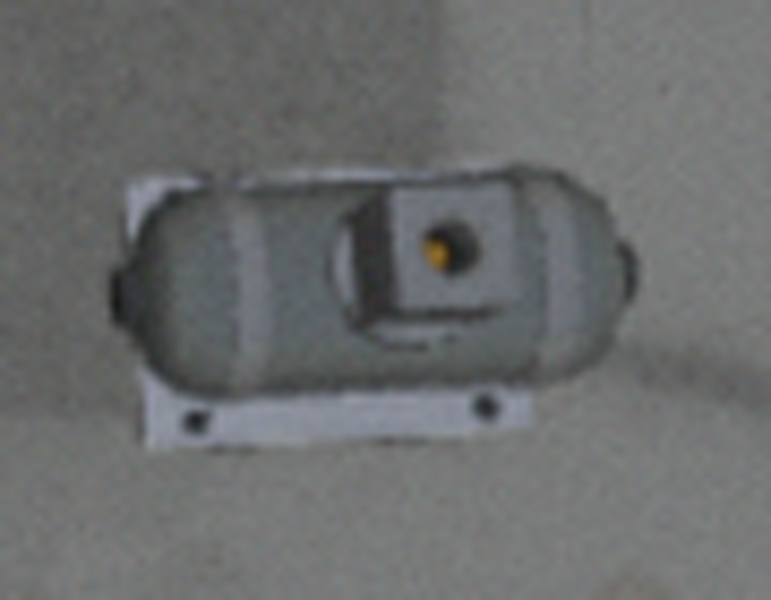

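The upright gauge at top-view px (290,190), held in the stand, is the larger one. The T-shaped piece lying at (345,228) is smaller, so it is the look-alike. The crop confirms this. The port is at about px (437,194).

```bash
cat > h.py <<'E'
import numpy as np,cv2
from bench import arm
from scipy.spatial.transform import Rotation as R
def P(n):
    c=arm.camera_params(n);return np.array(c["camera_matrix"]),np.array(c["extrinsics"])
def ray(n,uv,z):
    K,E=P(n);o=-E[:3,:3].T@E[:3,3];d=E[:3,:3].T@np.linalg.inv(K)@np.array([uv[0],uv[1],1.]);return o+d*(z-o[2])/d[2]
def proj(n,p):
    K,E=P(n);q=K@(E[:3,:3]@np.array(p)+E[:3,3]);return q[:2]/q[2]
def cloud(n,d):
    K,E=P(n);v,u=np.mgrid[:d.shape[0],:d.shape[1]]
    pc=np.stack([(u-K[0,2])/K[0,0]*d,(v-K[1,2])/K[1,1]*d,d],-1);return (pc-E[:3,3])@E[:3,:3]
def wray(st,uv):
    c=arm.camera_params("wrist");K=np.array(c["camera_matrix"]);T=np.array(c["T_tool_cam"])
    dx,dy=(uv[0]-K[0,2]),(uv[1]-K[1,2]);r=np.hypot(dx,dy);th=r/K[0,0]
    d=np.array([np.sin(th)*dx/r,np.sin(th)*dy/r,np.cos(th)]) if r>0 else np.array([0,0,1.])
    Rt=R.from_quat(st["ee_rot"]).as_matrix()
    return Rt@T[:3,3]+st["position"],Rt@T[:3,:3]@d
def wplane(st,uv,z):
    o,d=wray(st,uv);return o+d*(z-o[2])/d[2]
def wproj(st,p):
    c=arm.camera_params("wrist");K=np.array(c["camera_matrix"]);T=np.array(c["T_tool_cam"])
    Rt=R.from_quat(st["ee_rot"]).as_matrix()
    q=Rt.T@(np.array(p)-st["position"]);q=T[:3,:3].T@(q-T[:3,3])
    r=np.hypot(q[0],q[1]);th=np.arctan2(r,q[2]);return K[:2,2]+K[0,0]*th*q[:2]/r
E
python3 - <<'E'
from h import *
z=np.load("top0.npz");im,d=z["im"],z["d"];c=cloud("top",d)
print(R.from_quat(arm.read_state()["ee_rot"]).as_matrix().round(3))
def reg(u0,u1,v0,v1,zl,zh):
    s=c[v0:v1,u0:u1].reshape(-1,3);m=(s[:,2]>zl)&(s[:,2]<zh);p=s[m];
    r=cv2.minAreaRect(p[:,:2].astype(np.float32));print(zl,zh,m.sum(),p.mean(0).round(1),np.median(p[:,2]),[np.round(q,1) for q in r]);return p
reg(270,320,170,240,130,160)
p=reg(270,320,170,240,75,105);q=p[:,:2]-p[:,:2].mean(0);w,v=np.linalg.eigh(q.T@q);print(v[:,1],p.min(0),p.max(0))
reg(270,320,170,240,58,72)
reg(270,320,170,240,4,14)
reg(385,475,165,235,120,136)
reg(385,475,165,235,2,16)
for n,uv,zz in (("top",(289.5,187),141),("top",(291.5,227.5),85),("top",(437+.5,193.5),128)): print(ray(n,uv,zz).round(1))
# black grip mask / port face
g=cv2.cvtColor(im,cv2.COLOR_RGB2HSV)
E
```

```text
[[-0.224 -0.    -0.975]
 [ 0.975  0.002 -0.224]
 [ 0.002 -1.     0.   ]]
130 160 80 [556.3 151.2 140.3] 140.44777563978747 [array([557. , 151.4]), array([24.6, 17.5]), np.float64(2.7)]
75 105 206 [505.9 146.6  90.3] 91.11567191053862 [array([512.5, 148.6]), array([105.9,  21.1]), np.float64(2.1)]
[-0.99799806 -0.06324449] [459.64297183 136.45996322  75.1434459 ] [565.66575264 160.48595729  98.24014213]
58 72 145 [555.5 150.8  66.2] 66.13794146364074 [array([557.2, 151.5]), array([43.5, 43.8]), np.float64(11.5)]
4 14 578 [551.6 148.2   7.9] 7.807195271249457 [array([534.9, 138.5]), array([180.7, 137.2]), np.float64(3.5)]
120 136 188 [ 555.2 -222.   127.5] 127.61915852493502 [array([ 555.7, -222.8]), array([36.1, 36.5]), np.float64(5.1)]
2 16 1096 [ 553.  -234.7    4. ] 3.279487556971608 [array([ 560.4, -243.9]), array([198.7, 262.2]), np.float64(1.4)]
[559.3 149.  141. ]
[463.7 142.9  85. ]
[ 555.6 -222.6  128. ]
```

```bash
python3 -m creep '[[[20,35,5],[0,0,0],1],[[40,70,5],[0,0,-0.05],1],[[62,105,5],[0,0,-0.1],1],[[84,140,5],[0,0,-0.17],1],[[108,172,5],[0,0,-0.17],1],[[134,200,5],[0,0,-0.17],1],[[162,228,5],[0,0,-0.17],1],[[192,254,5],[0,0,-0.17],1],[[222,280,5],[0,0,-0.17],1],[[252,304,5],[0,0,-0.17],1],[[280,326,5],[0,0,-0.17],1],[[308,344,5],[0,0,-0.17],1]]'; python3 -m creep '[[[30,16,5],[0,0,0],1],[[60,30,5],[0,0,0],1],[[85,40,5],[0,0,0],1],[[92,43,5],[0,0,0],1],[[92,43,5],[0,0,0],1],[[92,43,5],[0,0,0],1]]'
python3 - <<'E'
from h import *
s=arm.read_state();print(s["clock"],s["position"],s["joint_vel"].max(),s["contact_force"],s["wrist_torque"]); np.save("s1.npy",s,allow_pickle=True)
im,d=arm.get_image("wrist");cv2.imwrite("pics/w1.png",im[:,:,::-1]);np.savez("w1.npz",im=im,d=d)
print(wproj(s,[555.6,-222.6,128]))
E
```

```text
clock: 1.15
position: [449.0, -263.1, 236.4]
ee_rot: [0.485, 0.514, -0.514, -0.486]
contact_force: [1.1, -0.2, -0.0]
gripper_width: 85.3
clock: 1.65
position: [539.4, -222.0, 240.6]
ee_rot: [-0.485, -0.513, 0.514, 0.486]
contact_force: [-0.2, 0.5, 0.7]
gripper_width: 85.3
1.65 [ 539.35347988 -221.95482059  240.55434711] 0.0012166738605596463 [-0.17259502  0.48014403  0.68799112] [-0.01150517  0.07190736 -0.05250254]
[316.14689218 217.15144241]
```

View pics/w1.png

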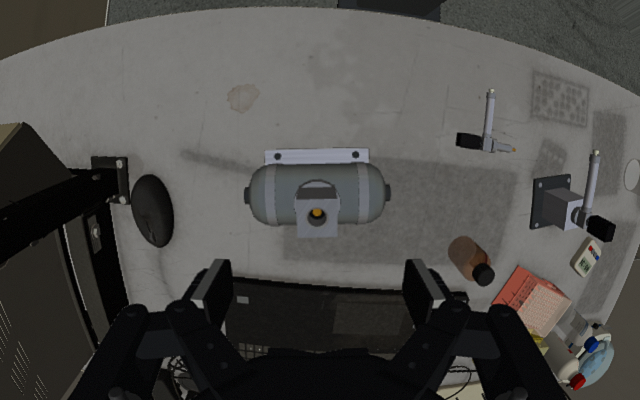

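Run:
```python
from h import *
s=np.load("s1.npy",allow_pickle=True).item()
z=np.load("w1.npz");im,d=z["im"],z["d"]
v0,u0=170,280
c=im[v0:250,u0:360]
cv2.imwrite("pics/w1c.png",cv2.resize(c[:,:,::-1],(800,800),interpolation=cv2.INTER_CUBIC)[100:700])
# top face by depth: point cloud
pts=[];uv=[]
for v in range(185,245):
  for u in range(285,350):
    o,dr=wray(s,(u,v)); 
    c_=arm.camera_params("wrist") if 0 else None
    uv.append((u,v))
T=np.array(arm.camera_params("wrist")["T_tool_cam"]);K=np.array(arm.camera_params("wrist")["camera_matrix"])
Rt=R.from_quat(s["ee_rot"]).as_matrix()
zc=Rt@T[:3,2]
for u,v in uv:
    o,dr=wray(s,(u,v));pts.append(o+dr*d[v,u]/(dr@zc))
pts=np.array(pts);m=abs(pts[:,2]-127)<4
q=pts[m];print(m.sum(),np.median(q[:,2]),cv2.minAreaRect(q[:,:2].astype(np.float32)))
g=cv2.cvtColor(im,cv2.COLOR_RGB2GRAY)
print(g[200:232,300:336:1].astype(int)[::2])
```

```text
Traceback (most recent call last):
  File "h.py", line 14, in wray
    c=arm.camera_params("wrist");K=np.array(c["camera_matrix"]);T=np.array(c["T_tool_cam"])
ValueError: time passes only in moves, steps and waits
```

View pics/w1c.png

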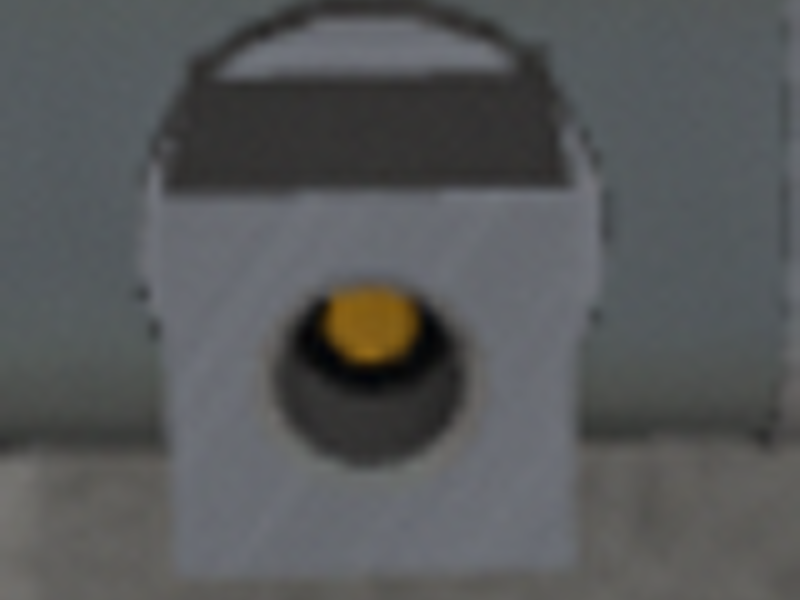

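```bash
sed -i 's/^def wray/import functools\n@functools.lru_cache\ndef WC():\n    c=arm.camera_params("wrist");return np.array(c["camera_matrix"]),np.array(c["T_tool_cam"])\ndef wray/; s/c=arm.camera_params("wrist");K=np.array(c\["camera_matrix"\]);T=np.array(c\["T_tool_cam"\])/K,T=WC()/' h.py; sed -i 's/    K,T=WC()$/    K,T=WC()/' h.py
python3 - <<'E'
from h import *
s=np.load("s1.npy",allow_pickle=True).item()
z=np.load("w1.npz");im,d=z["im"],z["d"]
K,T=WC();Rt=R.from_quat(s["ee_rot"]).as_matrix();zc=Rt@T[:3,2]
pts=[]
for v in range(185,245):
  for u in range(285,350):
    o,dr=wray(s,(u,v));pts.append(o+dr*d[v,u]/(dr@zc))
pts=np.array(pts);m=abs(pts[:,2]-127)<4
q=pts[m];print(m.sum(),np.median(q[:,2]),cv2.minAreaRect(q[:,:2].astype(np.float32)))
print(wplane(s,(316.55,216.8),128))
print(wproj(s,[557,151.5,141]))
E
```

```text
1424 128.54776101734876 ((556.1373291015625, -222.21055603027344), (37.35458755493164, 36.47640609741211), 3.9906086921691895)
[ 555.24931237 -222.26295536  128.        ]
[609.93014797 232.64758184]
```

```bash
python3 -m creep '[[[0,36,5],[0,0,0],1],[[0,75,10],[0,0,0],1],[[0,115,15],[0,0,0],1],[[0,155,20],[0,0,0],1],[[0,195,20],[0,0,0],1],[[0,235,20],[0,0,0],1],[[0,275,20],[0,0,0],1],[[0,312,20],[0,0,0],1],[[0,345,20],[0,0,0],1],[[0,368,20],[0,0,0],1],[[0,373,20],[0,0,0],1],[[0,373,20],[0,0,0],1]]'; python3 -m creep '[[[0,0,0],[0,0,0],1],[[0,0,0],[0,0,0],1]]'
python3 - <<'E'
from h import *
s=arm.read_state();print(s["clock"],s["position"],s["contact_force"],s["wrist_torque"]); np.save("s2.npy",s,allow_pickle=True)
im,d=arm.get_image("wrist");cv2.imwrite("pics/w2.png",im[:,:,::-1]);np.savez("w2.npz",im=im,d=d)
cv2.imwrite("pics/w2c.png",cv2.resize(im[130:250,240:400,::-1],(800,600),interpolation=cv2.INTER_CUBIC))
K,T=WC();Rt=R.from_quat(s["ee_rot"]).as_matrix();zc=Rt@T[:3,2]
print(Rt.round(3))
pts=[]
for v in range(100,270):
  for u in range(240,400):
    o,dr=wray(s,(u,v));pts.append(o+dr*d[v,u]/(dr@zc))
pts=np.array(pts)
for zl,zh in ((136,150),(76,100),(63,70)):
    m=(pts[:,2]>zl)&(pts[:,2]<zh);q=pts[m];print(m.sum(),np.median(q[:,2]),cv2.minAreaRect(q[:,:2].astype(np.float32)),q.min(0),q.max(0))
print(wproj(s,[557,151.5,141]))
E
```

```text
clock: 2.7
position: [539.3, 151.0, 261.4]
ee_rot: [-0.486, -0.514, 0.514, 0.486]
contact_force: [0.8, 0.5, -0.0]
gripper_width: 85.4
clock: 2.87
position: [539.7, 149.2, 261.6]
ee_rot: [-0.486, -0.513, 0.513, 0.486]
contact_force: [0.2, 0.2, -0.1]
gripper_width: 85.4
2.8667 [539.68133779 149.24136953 261.56343317] [ 0.21165115  0.21340391 -0.07860852] [-0.02604471  0.03745896 -0.02774833]
[[-0.054 -0.    -0.999]
 [ 0.999 -0.    -0.054]
 [-0.    -1.     0.   ]]
541 141.52732923995472 ((557.3956909179688, 152.44949340820312), (23.31769371032715, 19.384706497192383), 3.4994122982025146) [545.60874183 142.44740803 136.38379226] [569.32935633 162.76477615 143.39729704]
1255 92.06819471633196 ((511.0008239746094, 149.5410919189453), (99.71485137939453, 25.506460189819336), 3.06475830078125) [461.15927073 136.42793515  76.02360216] [561.410718   164.90053593  95.79131906]
720 66.67169245766254 ((558.3834228515625, 152.24522399902344), (46.1022834777832, 44.135406494140625), 9.756292343139648) [532.47264689 128.01491027  63.11587871] [584.45379088 176.8397237   69.85871644]
[319.42977417 215.07156507]
```

View pics/w2c.png

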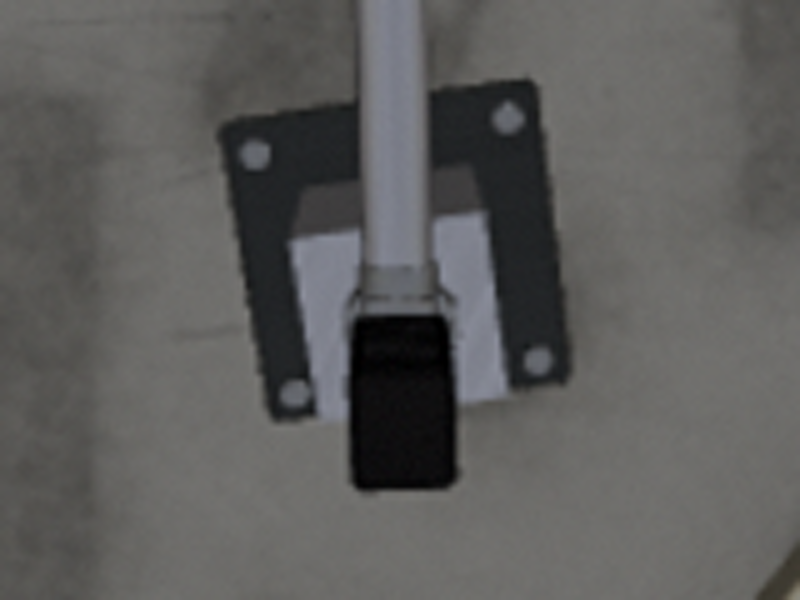

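```bash
python3 -m creep '[[[5,0,-20],[0,0,0],1],[[12,1,-55],[0,0,0],1],[[17.5,1,-95],[0,0,0],1],[[17.5,1,-125],[0,0,0],1],[[17.5,1,-145],[0,0,0],1],[[17.5,1,-155],[0,0,0],1],[[17.5,1,-155],[0,0,0],1],[[17.5,1,-155],[0,0,0],1]]'
python3 - <<'E'
from h import *
s=arm.read_state();print(s["clock"],s["position"],s["contact_force"],s["joint_vel"].round(3))
im,d=arm.get_image("wrist");cv2.imwrite("pics/w3.png",im[:,:,::-1])
s=arm.read_state();print(s["clock"],s["position"],s["contact_force"],s["joint_vel"].round(3))
E
```

```text
clock: 3.58
position: [558.2, 151.4, 107.1]
ee_rot: [0.486, 0.514, -0.513, -0.486]
contact_force: [0.0, 0.4, 1.2]
gripper_width: 85.3
3.5833 [558.17127838 151.35941193 107.0572614 ] [0.03199333 0.35193337 1.24126533] [ 0.007 -0.026  0.027  0.005  0.    -0.003]
3.6333 [558.6521356  151.86084816 107.97009134] [-0.30803291  0.35435411  1.05765975] [ 0.006 -0.016  0.012 -0.002  0.001 -0.001]
```

View pics/w3.png

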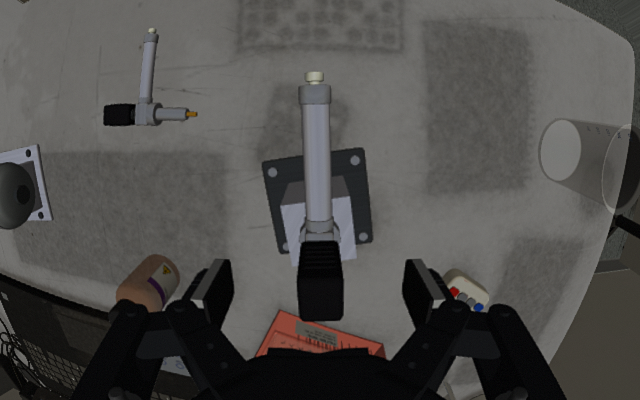

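The block is centred between the open pads at about px (320,280), so I'm closing the jaws.

```bash
python3 -m creep '[[[0,0,0],[0,0,0],-1],[[0,0,0],[0,0,0],-1],[[0,0,0],[0,0,0],-1],[[0,0,0],[0,0,0],-1],[[0,0,0],[0,0,0],-1],[[0,0,0],[0,0,0],-1],[[0,0,0],[0,0,0],-1],[[0,0,0],[0,0,0],-1]]'
python3 - <<'E'
from h import *
s=arm.read_state();print(s["clock"],s["position"],s["contact_force"],s["wrist_torque"])
im,d=arm.get_image("wrist");cv2.imwrite("pics/w4.png",im[:,:,::-1])
E
```

```text
clock: 4.3
position: [557.6, 152.1, 106.7]
ee_rot: [0.486, 0.514, -0.514, -0.486]
contact_force: [-1.3, 0.2, 3.2]
gripper_width: 19.2
4.3 [557.6091919  152.06502082 106.65323839] [-1.31649248  0.18083135  3.16104182] [ 0.10949115  0.14864398 -0.08032124]
```

View pics/w4.png

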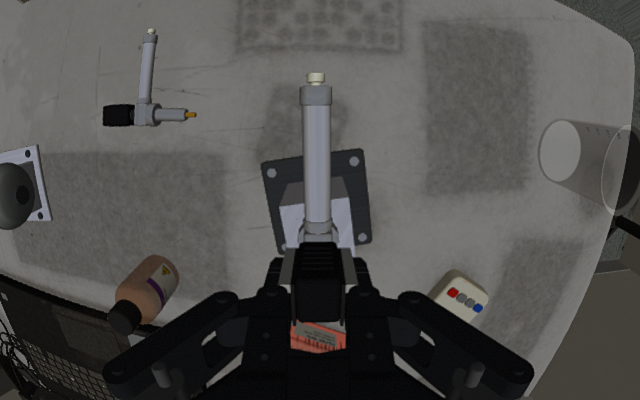

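```bash
python3 -m creep '[[[0,0,5],[0,0,0],-1],[[0,0,14],[0,0,0],-1],[[0,0,26],[0,0,0],-1],[[0,0,42],[0,0,0],-1],[[0,0,60],[0,0,0],-1],[[0,0,80],[0,0,0],-1],[[0,0,100],[0,0,0],-1],[[0,0,118],[0,0,0],-1],[[0,0,128],[0,0,0],-1],[[0,0,130],[0,0,0],-1],[[0,0,130],[0,0,0],-1],[[0,0,130],[0,0,0],-1]]'
python3 - <<'E'
from h import *
s=arm.read_state();print(s["clock"],s["position"],s["contact_force"],s["wrist_torque"]);np.save("s5.npy",s,allow_pickle=True)
for n in ("wrist","scene"):
    im,d=arm.get_image(n);np.savez(n+"5.npz",im=im,d=d)
    if n=="scene": im=cv2.resize(im[110:250,250:430],(771,600),interpolation=cv2.INTER_CUBIC)
    cv2.imwrite(f"pics/{n}5.png",im[:,:,::-1])
E
```

```text
clock: 5.35
position: [556.6, 151.6, 235.0]
ee_rot: [-0.485, -0.513, 0.514, 0.486]
contact_force: [-0.5, -0.3, -2.7]
gripper_width: 19.1
5.35 [556.62858143 151.64010232 234.96011196] [-0.46565253 -0.32595332 -2.72647788] [-0.02063906 -0.05251893  0.01811691]
```

View pics/scene5.png

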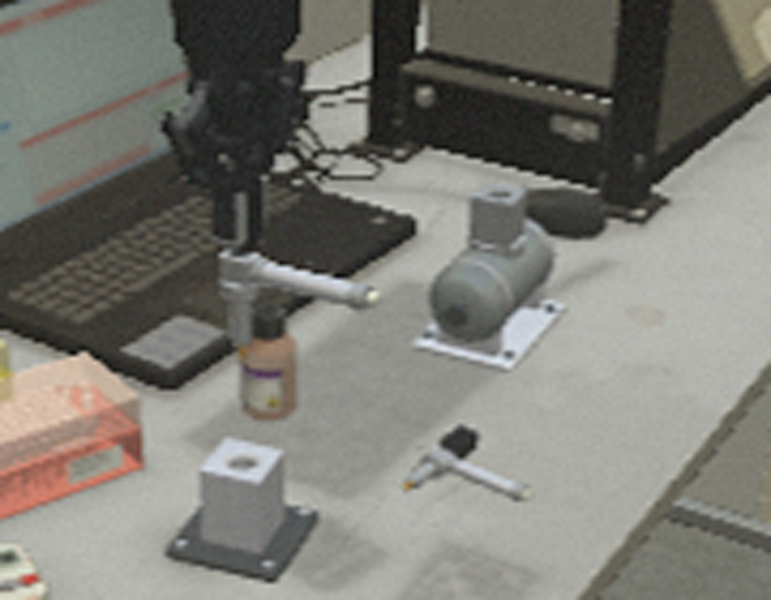

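View pics/wrist5.png

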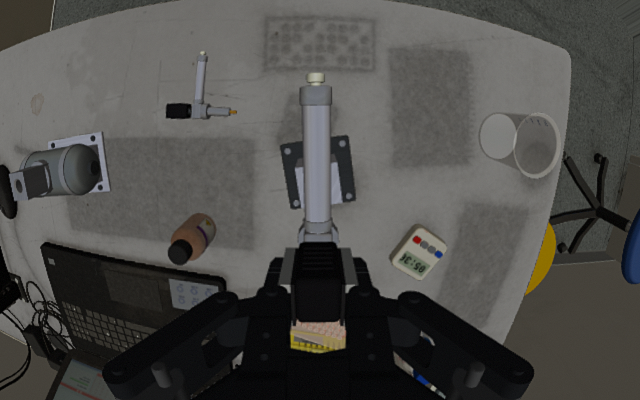

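Run:
```python
from h import *
s=np.load("s5.npy",allow_pickle=True).item()
im=np.load("wrist5.npz")["im"]
cv2.imwrite("pics/w5c.png",cv2.resize(im[60:260,270:370,::-1],(400,800),interpolation=cv2.INTER_CUBIC)[:600])
Rt=R.from_quat(s["ee_rot"]).as_matrix()
f=lambda t:wproj(s,s["position"]+Rt@np.array(t,float))
print("end top edge",f([0,21.3-8.5,91]),f([0,21.3,91]),"button",f([0,21.3,96]),"sides",f([8.5,21.3,60]),f([-8.5,21.3,60]))
print("block top near edge",f([0,-34.7,12]),"far",f([0,-34.7,-12]))
```

```text
end top edge [318.47268336  84.04255953] [318.41363293  85.13071793] button [318.4158634   75.78025495] sides [334.35009107 143.31530035] [302.42299331 143.30544732]
block top near edge [318.72956857 279.1906406 ] far [318.62813895 323.48009897]
```

View pics/w5c.png

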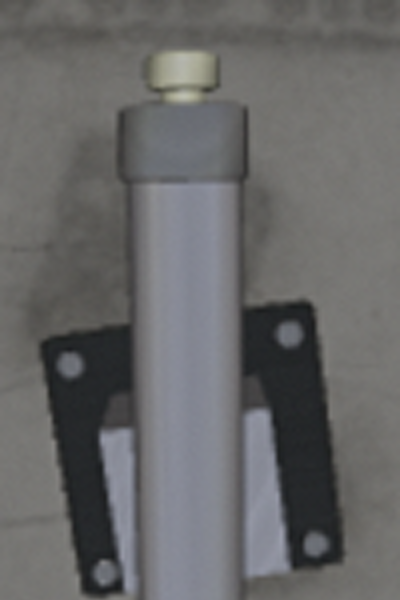

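```bash
python3 -m creep '[[[0,-15,0],[0,0,0],-1],[[0,-42,0],[0,0,0],-1],[[0,-78,0],[0,0,0],-1],[[0,-115,0],[0,0,0],-1],[[0,-153,0],[0,0,0],-1],[[0,-191,0],[0,0,0],-1],[[0,-229,0],[0,0,0],-1],[[-1,-267,0],[0,0,0],-1],[[-1.8,-303,0],[0,0,0],-1],[[-1.8,-334,0],[0,0,0],-1],[[-1.8,-358,0],[0,0,0],-1],[[-1.8,-370,0],[0,0,0],-1]]'; python3 -m creep '[[[0,-4.3,0],[0,0,0],-1],[[0,-4.3,0],[0,0,0],-1],[[0,-4.3,0],[0,0,0],-1],[[0,-4.3,0],[0,0,0],-1],[[0,-4.3,0],[0,0,0],-1]]'
python3 - <<'E'
from h import *
s=arm.read_state();print(s["clock"],s["position"],s["contact_force"],s["wrist_torque"]);np.save("s6.npy",s,allow_pickle=True)
for n in ("top","scene"):
    im,d=arm.get_image(n);np.savez(n+"6.npz",im=im,d=d)
    if n=="scene": im=cv2.resize(im[100:200,320:430],(660,600),interpolation=cv2.INTER_CUBIC)
    else: im=cv2.resize(im[160:240,385:485],(750,600),interpolation=cv2.INTER_CUBIC)
    cv2.imwrite(f"pics/{n}6.png",im[:,:,::-1])
E
```

```text
clock: 6.45
position: [554.5, -221.4, 235.2]
ee_rot: [-0.486, -0.512, 0.514, 0.487]
contact_force: [0.1, 0.1, -3.0]
gripper_width: 19.1
clock: 6.87
position: [555.8, -221.2, 236.4]
ee_rot: [0.485, 0.514, -0.514, -0.485]
contact_force: [-0.2, 0.6, -2.4]
gripper_width: 19.3
6.8667 [ 555.81766576 -221.19769151  236.43503632] [-0.1962623   0.5945862  -2.41507445] [ 0.05932334 -0.02452032  0.00699992]
```

View pics/scene6.png

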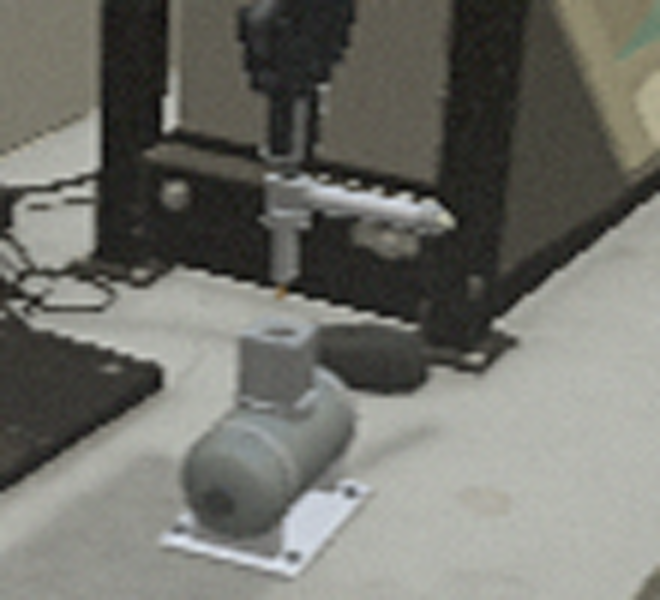

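View pics/top6.png

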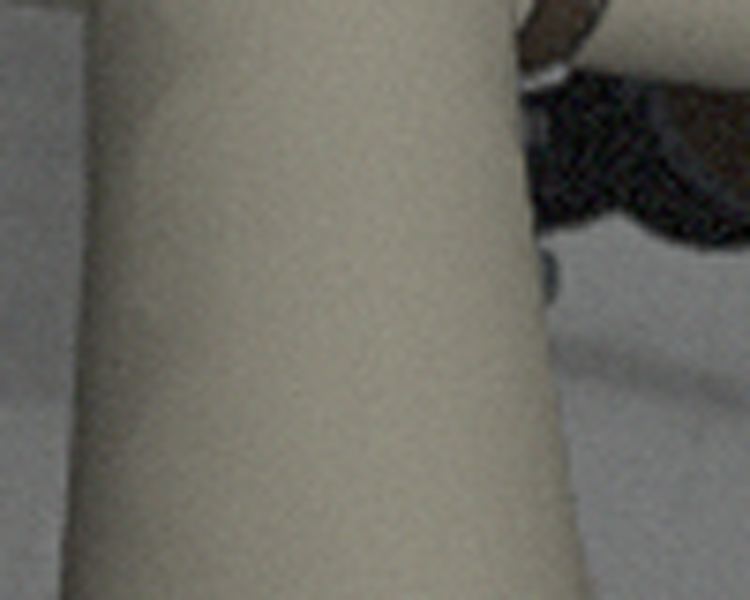

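Run:
```python
from h import *
print(proj("scene",[555.6,-222.4,149]),proj("scene",[555.6,-222.4,160]),proj("scene",[555.6,-222.4,128]),"barrel end",proj("scene",[555.6-96,-222.4-5.2,179]))
```

```text
[366.47684156 148.87207894] [366.67097041 145.96570723] [366.11058787 154.35539253] barrel end [393.06610048 146.18227191]
```

```bash
python3 -m creep '[[[0,0,-3],[0,0,0],-1],[[0,0,-7],[0,0,0],-1],[[0,0,-11],[0,0,0],-1],[[0,0,-15],[0,0,0],-1],[[0,0,-18],[0,0,0],-1],[[0,0,-20],[0,0,0],-1],[[0,0,-22],[0,0,0],-1],[[0,0,-24],[0,0,0],-1],[[0,0,-26],[0,0,0],-1],[[0,0,-28],[0,0,0],-1],[[0,0,-29],[0,0,0],-1],[[0,0,-29],[0,0,0],-1]]'
python3 - <<'E'
from h import *
for n in ("scene",):
    im,d=arm.get_image(n)
    im=cv2.resize(im[100:200,320:430],(660,600),interpolation=cv2.INTER_CUBIC)
    cv2.imwrite(f"pics/{n}7.png",im[:,:,::-1])
E
```

```text
clock: 7.97
position: [555.5, -222.4, 207.0]
ee_rot: [-0.486, -0.514, 0.514, 0.486]
contact_force: [0.4, 0.1, -2.8]
gripper_width: 19.4
```

View pics/scene7.png

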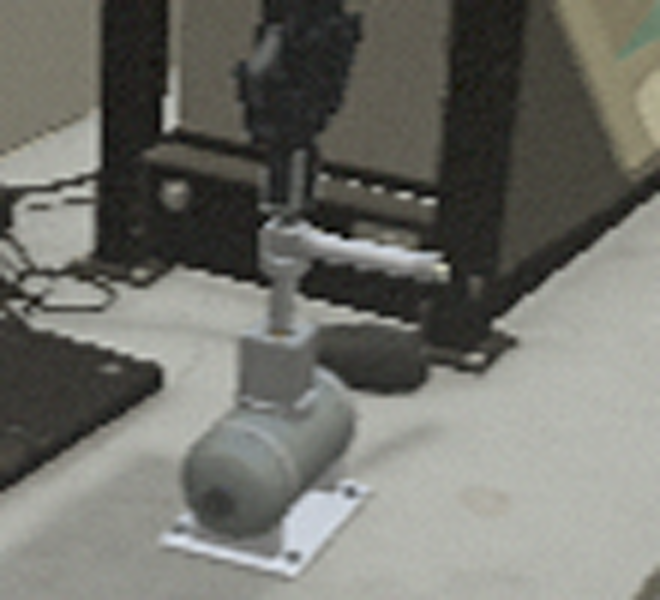

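```bash
python3 -m creep '[[[0,0,-1],[0,0,0],-1],[[0,0,-2],[0,0,0],-1],[[0,0,-3],[0,0,0],-1],[[0,0,-4],[0,0,0],-1],[[0,0,-4],[0,0,0],-1]]';python3 -m creep '[[[0,0,-1],[0,0,0],-1],[[0,0,-2],[0,0,0],-1],[[0,0,-3],[0,0,0],-1],[[0,0,-3],[0,0,0],-1]]'
```

```text
clock: 8.43
position: [555.5, -222.4, 203.0]
ee_rot: [-0.486, -0.514, 0.514, 0.486]
contact_force: [0.4, 0.4, -1.9]
gripper_width: 19.2
clock: 8.77
position: [555.5, -222.4, 200.0]
ee_rot: [-0.486, -0.514, 0.514, 0.486]
contact_force: [0.5, 0.2, -2.2]
gripper_width: 19.2
```

```bash
python3 -m creep '[[[0,0,-1],[0,0,0],-1],[[0,0,-2],[0,0,0],-1],[[0,0,-3],[0,0,0],-1],[[0,0,-3],[0,0,0],-1]]';python3 -m creep '[[[0,0,-1],[0,0,0],-1],[[0,0,-2],[0,0,0],-1],[[0,0,-2],[0,0,0],-1]]'
```

```text
clock: 9.1
position: [555.8, -222.5, 197.7]
ee_rot: [0.486, 0.514, -0.514, -0.486]
contact_force: [-0.1, -0.8, 0.6]
gripper_width: 19.0
clock: 9.35
position: [555.8, -222.5, 195.7]
ee_rot: [0.486, 0.514, -0.514, -0.486]
contact_force: [-0.1, 0.5, 1.7]
gripper_width: 19.5
```

```bash
python3 -m creep '[[[0,0,-1],[0,0,0],-1],[[0,0,-1],[0,0,0],-1]]';python3 -m creep '[[[0,0,-1],[0,0,0],-1],[[0,0,-1],[0,0,0],-1]]';python3 -m creep '[[[0,0,-1],[0,0,0],-1],[[0,0,-1],[0,0,0],-1]]'
```

```text
clock: 9.52
position: [555.8, -222.5, 194.5]
ee_rot: [0.486, 0.514, -0.514, -0.486]
contact_force: [-0.1, 0.3, 2.3]
gripper_width: 19.2
clock: 9.68
position: [555.8, -222.5, 193.4]
ee_rot: [0.486, 0.514, -0.514, -0.486]
contact_force: [-0.0, 0.1, 1.6]
gripper_width: 19.1
clock: 9.85
position: [555.8, -222.5, 192.3]
ee_rot: [0.486, 0.514, -0.514, -0.486]
contact_force: [0.0, -0.2, 1.8]
gripper_width: 19.2
```

```bash
python3 -m creep '[[[0,0,-1],[0,0,0],-1],[[0,0,-1],[0,0,0],-1]]'
```

```text
clock: 10.02
position: [555.8, -222.4, 191.2]
ee_rot: [0.486, 0.514, -0.514, -0.486]
contact_force: [0.3, -0.0, 1.1]
gripper_width: 19.3
```

```bash
python3 -m creep '[[[0,0,-1],[0,0,0],-1],[[0,0,-1],[0,0,0],-1]]';python3 -m creep '[[[0,0,-1],[0,0,0],-1],[[0,0,-1],[0,0,0],-1]]'
```

```text
clock: 10.18
position: [555.7, -222.4, 190.1]
ee_rot: [0.486, 0.514, -0.514, -0.486]
contact_force: [0.1, -0.3, 2.1]
gripper_width: 18.9
clock: 10.35
position: [555.7, -222.4, 189.2]
ee_rot: [0.486, 0.514, -0.514, -0.486]
contact_force: [-1.2, 0.3, 2.2]
gripper_width: 18.9
```

```bash
python3 -m creep '[[[0,0,-1],[0,0,0],-1],[[0,0,-1],[0,0,0],-1]]'
```

```text
clock: 10.52
position: [555.7, -222.4, 188.1]
ee_rot: [0.486, 0.514, -0.514, -0.486]
contact_force: [0.2, -0.2, 0.6]
gripper_width: 19.2
```

```bash
python3 -m creep '[[[0,0,-1],[0,0,0],-1],[[0,0,-1],[0,0,0],-1]]'
```

```text
clock: 10.68
position: [555.8, -222.5, 187.4]
ee_rot: [0.486, 0.514, -0.514, -0.486]
contact_force: [0.2, -0.1, 3.0]
gripper_width: 19.4
```

```bash
python3 -m creep '[[[0,0,-0.8],[0,0,0],-1],[[0,0,-0.8],[0,0,0],-1]]'
```

```text
clock: 10.85
position: [555.8, -222.4, 186.9]
ee_rot: [0.486, 0.514, -0.514, -0.486]
contact_force: [-1.0, 0.9, 5.0]
gripper_width: 18.9
```

```bash
python3 -m creep '[[[0,0,-0.8],[0,0,0],-1],[[0,0,-0.8],[0,0,0],-1]]'
```

```text
clock: 11.02
position: [555.9, -222.5, 186.5]
ee_rot: [0.486, 0.514, -0.514, -0.485]
contact_force: [-0.6, -0.0, 6.0]
gripper_width: 19.0
```

```bash
python3 -m creep '[[[0,0,0],[0,0,0],-1]]'; python3 -m creep '[[[0,0,0],[0,0,0],-1]]'
```

```text
clock: 11.1
position: [555.9, -222.5, 186.6]
ee_rot: [0.486, 0.514, -0.514, -0.485]
contact_force: [-1.2, 0.4, 6.7]
gripper_width: 19.0
clock: 11.18
position: [555.9, -222.5, 186.6]
ee_rot: [0.486, 0.514, -0.514, -0.485]
contact_force: [-1.2, 1.8, 5.4]
gripper_width: 19.6
```

```bash
python3 -m creep '[[[0,0,-0.5],[0,0,0],-1],[[0,0,-1],[0,0,0],-1],[[0,0,-1],[0,0,0],-1]]'
```

```text
clock: 11.43
position: [556.0, -222.6, 186.1]
ee_rot: [0.486, 0.514, -0.514, -0.485]
contact_force: [-0.9, 1.7, 8.4]
gripper_width: 19.4
```

```bash
python3 -m creep '[[[0,0,-0.4],[0,0,0],-1],[[0,0,-0.8],[0,0,0],-1],[[0,0,-0.8],[0,0,0],-1]]'
```

```text
clock: 11.68
position: [556.1, -222.6, 185.7]
ee_rot: [0.486, 0.514, -0.514, -0.485]
contact_force: [-2.0, 2.4, 9.5]
gripper_width: 19.3
```

```bash
python3 -m creep '[[[0,0,-0.7],[0,0,0],-1],[[0,0,-0.7],[0,0,0],-1],[[0,0,-0.7],[0,0,0],-1]]'
python3 - <<'E'
from h import *
s=arm.read_state();print(s["contact_force"],s["wrist_torque"])
for n in ("wrist",):
    im,d=arm.get_image(n)
    cv2.imwrite(f"pics/{n}8.png",im[:,:,::-1])
s=arm.read_state();print(s["clock"],s["contact_force"])
E
```

```text
clock: 11.93
position: [556.1, -222.6, 185.4]
ee_rot: [0.486, 0.514, -0.514, -0.485]
contact_force: [-1.7, 2.7, 10.1]
gripper_width: 19.4
[-1.65741277  2.67114225 10.12561531] [0.62271778 0.74635491 0.02440805]
11.9833 [-2.88004965  2.79432278 10.94874577]
```

View pics/wrist8.png

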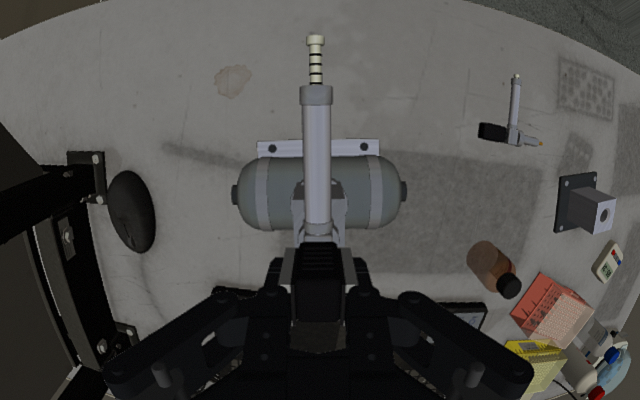

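The rod is out, with its button at px (315,38) and the rings showing, so the gauge is seated. I'll hold at about 13 N for over a second.

```bash
for i in 1 2 3 4; do python3 -m creep '[[[0,0,0],[0,0,0],-1],[[0,0,0],[0,0,0],-1],[[0,0,0],[0,0,0],-1],[[0,0,0],[0,0,0],-1],[[0,0,0],[0,0,0],-1]]' | grep -E 'clock|force'; done
```

```text
clock: 12.4
contact_force: [-1.3, 1.7, 10.4]
clock: 12.82
contact_force: [-2.8, 1.6, 9.9]
clock: 13.23
contact_force: [-2.3, 1.6, 10.2]
clock: 13.65
contact_force: [-2.0, 1.9, 10.7]
```

```bash
python3 -m creep '[[[0,0,1],[0,0,0],-1],[[0,0,2.5],[0,0,0],-1],[[0,0,5],[0,0,0],-1],[[0,0,9],[0,0,0],-1],[[0,0,14],[0,0,0],-1],[[0,0,20],[0,0,0],-1],[[0,0,27],[0,0,0],-1],[[0,0,35],[0,0,0],-1],[[0,0,44],[0,0,0],-1],[[0,0,51],[0,0,0],-1],[[0,0,53],[0,0,0],-1],[[0,0,53],[0,0,0],-1]]'
python3 - <<'E'
from h import *
s=arm.read_state();print(s["contact_force"],s["wrist_torque"])
for n in ("wrist","scene"):
    im,d=arm.get_image(n);np.savez(n+"9.npz",im=im,d=d)
    if n=="scene": im=cv2.resize(im[100:200,320:430],(660,600),interpolation=cv2.INTER_CUBIC)
    cv2.imwrite(f"pics/{n}9.png",im[:,:,::-1])
s5=np.load("s5.npy",allow_pickle=True).item()
a=np.load("wrist5.npz")["im"][75:245,298:336];
w=np.load("wrist9.npz")["im"][75:245,298:336]
cv2.imwrite("pics/cmp.png",cv2.resize(np.hstack([a,w])[:,:,::-1],None,fx=3.5,fy=3.5,interpolation=cv2.INTER_CUBIC))
E
```

```text
clock: 14.65
position: [556.1, -222.4, 237.3]
ee_rot: [0.486, 0.514, -0.513, -0.485]
contact_force: [0.2, -0.5, -2.3]
gripper_width: 19.2
[ 0.20377669 -0.54426487 -2.26086513] [ 0.02963723 -0.03051768 -0.04677214]
```

View pics/cmp.png

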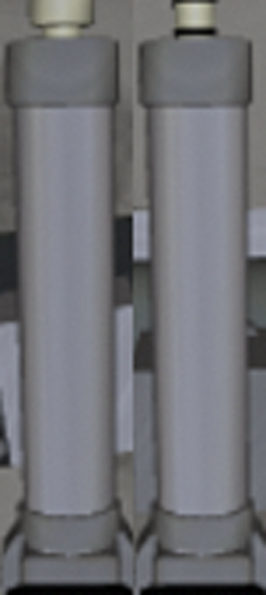

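View pics/scene9.png

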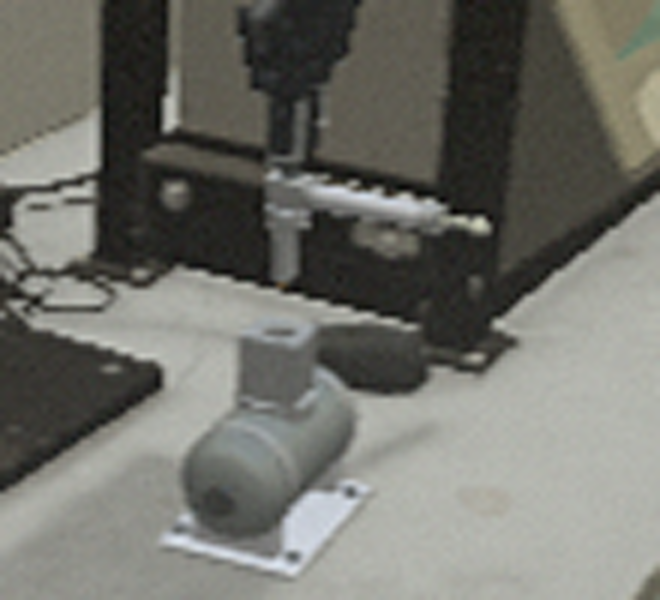

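```bash
python3 -m creep '[[[0,15,0],[0,0,0],-1],[[0,42,0],[0,0,0],-1],[[0,78,0],[0,0,0],-1],[[0,115,0],[0,0,0],-1],[[0,153,0],[0,0,0],-1],[[0,191,0],[0,0,0],-1],[[0,229,0],[0,0,0],-1],[[1,267,0],[0,0,0],-1],[[1.8,303,0],[0,0,0],-1],[[1.8,334,0],[0,0,0],-1],[[1.8,358,0],[0,0,0],-1],[[1.8,370,0],[0,0,0],-1]]'; python3 -m creep '[[[0,4.3,0],[0,0,0],-1],[[0,4.3,-5],[0,0,0],-1],[[0,4.3,-15],[0,0,0],-1],[[0,4.3,-28],[0,0,0],-1],[[0,4.3,-40],[0,0,0],-1],[[0,4.3,-50],[0,0,0],-1],[[0,4.3,-58],[0,0,0],-1],[[0,4.3,-64],[0,0,0],-1],[[0,4.3,-68],[0,0,0],-1],[[0,4.3,-70],[0,0,0],-1],[[0,4.3,-70],[0,0,0],-1]]'
python3 - <<'E'
from h import *
im,d=arm.get_image("scene")
im=cv2.resize(im[130:260,250:400],(692,600),interpolation=cv2.INTER_CUBIC)
cv2.imwrite(f"pics/scene10.png",im[:,:,::-1])
E
```

```text
clock: 15.75
position: [557.1, 150.4, 235.5]
ee_rot: [-0.485, -0.514, 0.515, 0.485]
contact_force: [0.3, -1.4, -2.5]
gripper_width: 19.5
clock: 16.67
position: [557.5, 151.8, 166.0]
ee_rot: [-0.486, -0.514, 0.514, 0.486]
contact_force: [-0.6, -0.0, -2.8]
gripper_width: 19.2
```

View pics/scene10.png

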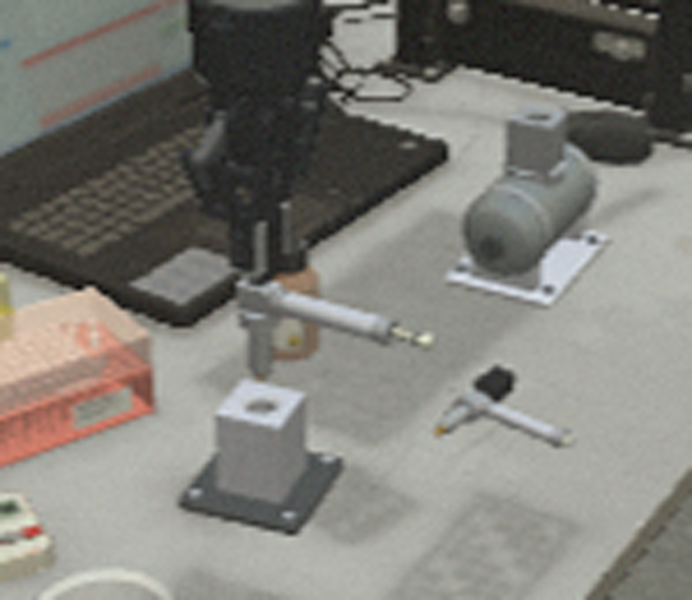

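```bash
python3 -m creep '[[[0,0,-3],[0,0,0],-1],[[0,0,-8],[0,0,0],-1],[[0,0,-13],[0,0,0],-1],[[0,0,-18],[0,0,0],-1],[[0,0,-22],[0,0,0],-1],[[0,0,-26],[0,0,0],-1],[[0,0,-28],[0,0,0],-1],[[0,0,-28],[0,0,0],-1]]';  python3 -m creep '[[[0,0,-4],[0,0,0],-1],[[0,0,-9],[0,0,0],-1],[[0,0,-14],[0,0,0],-1],[[0,0,-18],[0,0,0],-1],[[0,0,-22],[0,0,0],-1],[[0,0,-25],[0,0,0],-1],[[0,0,-26],[0,0,0],-1],[[0,0,-26],[0,0,0],-1]]'
```

```text
clock: 17.38
position: [557.1, 151.7, 137.5]
ee_rot: [-0.486, -0.513, 0.514, 0.486]
contact_force: [0.1, -0.3, -2.7]
gripper_width: 19.4
clock: 18.05
position: [557.3, 151.8, 111.8]
ee_rot: [-0.486, -0.514, 0.514, 0.486]
contact_force: [-0.5, -1.0, -1.5]
gripper_width: 19.4
```

Commanded z is 112.2 and seating is expected near 106, so I'm taking the last 6 mm slowly.

```bash
python3 -m creep '[[[0,0,-1],[0,0,0],-1],[[0,0,-2],[0,0,0],-1],[[0,0,-3],[0,0,0],-1],[[0,0,-4],[0,0,0],-1],[[0,0,-4],[0,0,0],-1]]'; python3 -m creep '[[[0,0,-0.5],[0,0,0],-1],[[0,0,-1],[0,0,0],-1],[[0,0,-1],[0,0,0],-1]]'
```

```text
clock: 18.47
position: [557.3, 151.8, 108.0]
ee_rot: [-0.486, -0.514, 0.514, 0.486]
contact_force: [0.2, 0.1, -2.0]
gripper_width: 19.0
clock: 18.72
position: [557.4, 151.9, 107.1]
ee_rot: [-0.486, -0.514, 0.514, 0.486]
contact_force: [-0.2, -0.6, -2.3]
gripper_width: 19.5
```

```bash
python3 -m creep '[[[0,0,-0.5],[0,0,0],-1],[[0,0,-0.7],[0,0,0],-1],[[0,0,-0.7],[0,0,0],-1]]'
```

```text
clock: 18.97
position: [557.5, 151.9, 106.9]
ee_rot: [0.486, 0.514, -0.514, -0.486]
contact_force: [-1.9, -0.4, 0.7]
gripper_width: 19.5
```

```bash
python3 -m creep '[[[0,0,-0.4],[0,0,0],-1],[[0,0,-0.4],[0,0,0],-1],[[0,0,-0.4],[0,0,0],-1]]'
python3 - <<'E'
from h import *
im,d=arm.get_image("scene")
im=cv2.resize(im[150:260,260:390],(709,600),interpolation=cv2.INTER_CUBIC)
cv2.imwrite(f"pics/scene11.png",im[:,:,::-1])
E
```

```text
clock: 19.22
position: [557.6, 151.9, 106.6]
ee_rot: [0.486, 0.514, -0.514, -0.486]
contact_force: [-1.7, -0.0, 2.1]
gripper_width: 19.7
```

View pics/scene11.png

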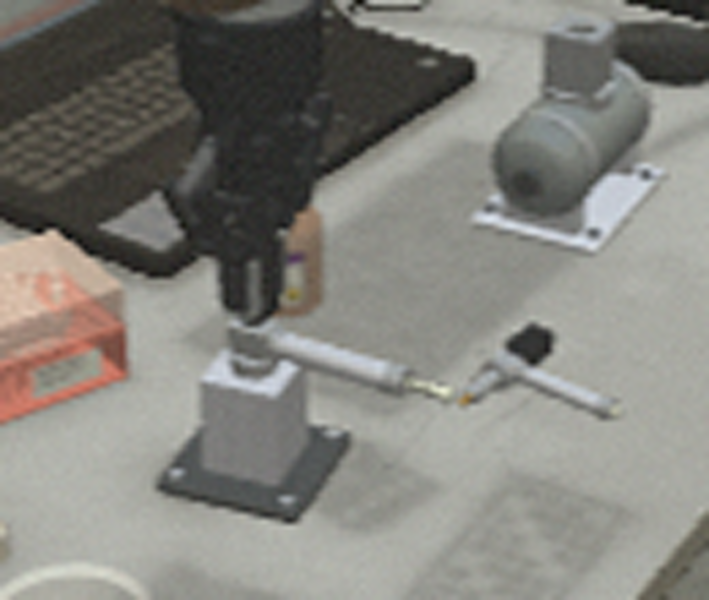

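The neck is resting on the stand. I'll open the jaws gradually, then retreat upward.

```bash
python3 -m creep '[[[0,0,0],[0,0,0],-0.4],[[0,0,0],[0,0,0],-0.2],[[0,0,0],[0,0,0],0],[[0,0,0],[0,0,0],0.3],[[0,0,0],[0,0,0],0.6],[[0,0,0],[0,0,0],1],[[0,0,0],[0,0,0],1],[[0,0,0],[0,0,0],1],[[0,0,0],[0,0,0],1]]'
python3 - <<'E'
from h import *
im,d=arm.get_image("wrist")
cv2.imwrite(f"pics/w12.png",im[:,:,::-1])
E
```

```text
clock: 20.02
position: [557.4, 151.9, 106.1]
ee_rot: [-0.486, -0.514, 0.514, 0.486]
contact_force: [0.4, -0.7, -0.1]
gripper_width: 85.3
```

View pics/w12.png

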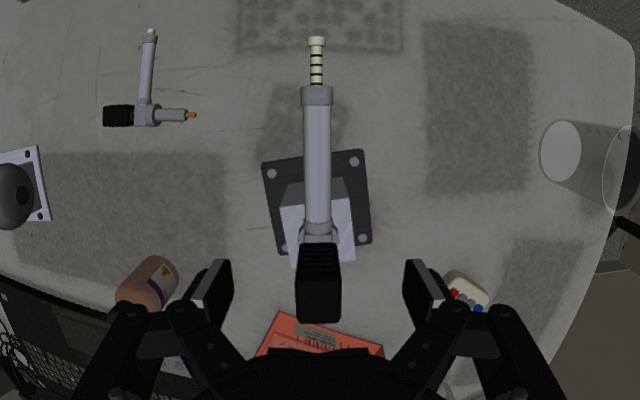

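```bash
python3 -m creep '[[[0,0,8],[0,0,0],1],[[0,0,25],[0,0,0],1],[[0,0,50],[0,0,0],1],[[0,0,80],[0,0,0],1],[[0,0,110],[0,0,0],1],[[-6,0,138],[0,0,0],1],[[-14,0,152],[0,0,0],1],[[-17.5,0,155],[0,0,0],1],[[-17.5,0,155],[0,0,0],1],[[-17.5,0,155],[0,0,0],1],[[-17.5,0,155],[0,0,0],1]]'
python3 - <<'E'
from h import *
s=arm.read_state()
im,d=arm.get_image("wrist");im2,_=arm.get_image("scene");im3,_=arm.get_image("top")
cv2.imwrite("pics/w13.png",im[:,:,::-1]);cv2.imwrite("pics/scene13.png",cv2.resize(im2[150:290,220:390,::-1],(728,600),interpolation=cv2.INTER_CUBIC));cv2.imwrite("pics/top13.png",im3[:,:,::-1])
K,T=WC();Rt=R.from_quat(s["ee_rot"]).as_matrix();zc=Rt@T[:3,2]
pts=[]
for v in range(100,270):
  for u in range(240,400):
    o,dr=wray(s,(u,v));pts.append(o+dr*d[v,u]/(dr@zc))
pts=np.array(pts)
for zl,zh in ((136,150),(76,100),(63,70)):
    m=(pts[:,2]>zl)&(pts[:,2]<zh);q=pts[m];print(m.sum(),np.median(q[:,2]),cv2.minAreaRect(q[:,:2].astype(np.float32)))
E
```

```text
clock: 20.98
position: [539.4, 151.6, 259.5]
ee_rot: [-0.485, -0.513, 0.515, 0.486]
contact_force: [0.5, 0.9, -1.0]
gripper_width: 85.5
549 141.53525043226387 ((557.2796630859375, 151.86532592773438), (23.070968627929688, 19.912630081176758), 5.201601505279541)
1247 91.94256787880613 ((507.29461669921875, 151.15065002441406), (107.82524871826172, 24.400680541992188), 0.5373343825340271)
741 66.70413309134051 ((557.9144287109375, 152.2071075439453), (44.64275360107422, 44.926124572753906), 11.725540161132812)
```

View pics/scene13.png

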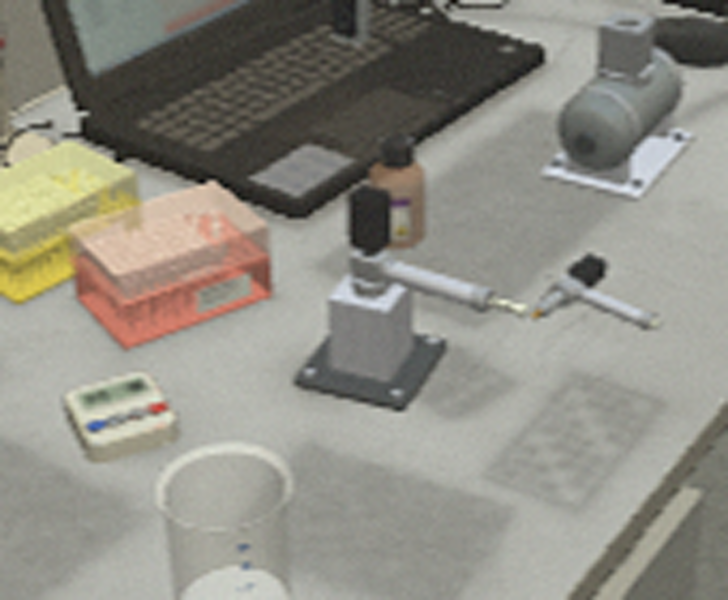

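View pics/w13.png

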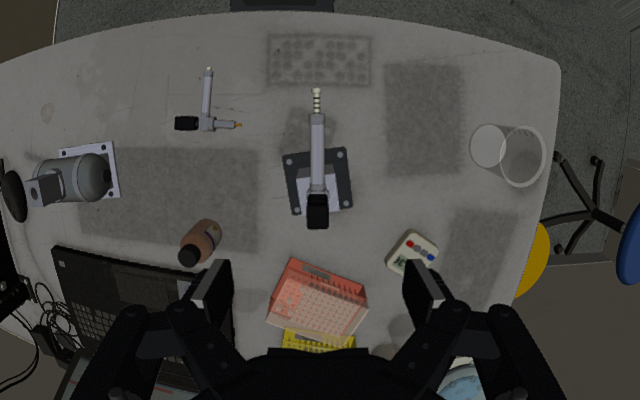

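The gauge is upright at its original position. The block top is at 141.5 mm, the same as before, and the rod is out at px (316,100). Nothing else has moved.

```bash
python3 -c "
from bench import arm
print(arm.job_done())"
```

```text
the job is handed in; nothing more can be done
None
```

The gauge job is done and handed in. The reading was taken, and the gauge is back upright in its stand with the rod still out. The clock read about 21 s, against the 64 s limit.

- **Gauge:** I lifted the larger gauge, the one standing in the stand. The smaller one lying on the bench is a look-alike.
- **Seating:** The nozzle met the seal roughly 17 mm below the port mouth. The wrist picture then showed the rod out with its rings visible.
- **Push:** I held about 13 N for 1.7 s, or about 10 N if the gauge's own weight is not counted; both are within 8 to 20 N. The highest reading I saw was about 13.5 N. Force was read at the end of each move rather than continuously.
- **Return:** The last millimetre into the stand was slow, with a few newtons of contact, and then I let go. The grip block's top is at 141.5 mm, the same as before the lift, and its position matches to within about 0.6 mm. The gripper is open and well clear.
- **Bystanders:** The beaker, the brown bottle and the timer look untouched in the last pictures. I judged this by eye and did not measure it.

Before I let go, the camera estimates of the port and gauge positions differed by about 1 mm, which is less than the clearance in both holes. Side forces stayed under about 3 N. After I let go, the depth-based estimates of the gauge's heading disagreed: about 5° from the block and about 0.5° from the barrel, against about 3° from both before the lift. The pictures show no visible turn.

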